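# Mount the vial block with the hand nut that fits

## Task

Slide the slotted vial block along the clamp base, slot first round the stud, until it drops flat and square into the pocket. The two hand nuts look alike but only one fits the stud's thread: find it by trying them on the stud, turning clockwise, and screw the one that fits fully down onto the block. Leave the other nut standing upright on the worktop, and do not disturb the thimble, the beaker or the marker.

Things in the scene. Friction and masses are not known exactly. Their poses are not given: they have to be found in the camera images.
- base: Grey clamp base with a dark metal deck, 238 x 140 mm, fixed. Origin at worktop level under the axis of its upright stud; x along the base from its open deck end to its closed far wall, z up. The deck (top 17 mm up, x = -184 to -79 mm) steps down 5 mm into a pocket (floor 12 mm up, x = -79 to +45 mm, 104 mm wide) with far wall and side rails 32 mm high and flared guides at its mouth.
- stud_pin (a point): Centre of the stud's cross pin, on the stud's axis, 48 mm above the worktop. The stud is 22 mm thick with a tapered top 59 mm up. The pin serves as its coarse thread: round, 8 mm thick, 36 mm long, lying along the base's x, 7 mm out on either side.
- block: Loose bare-metal vial block, 120 (x) x 100 (y) x 22 mm, 0.45 kg, origin at the centre of its underside; three vial wells near its -x end, a slot 30 mm wide and 65 mm deep open at its +x end. It starts on the deck a little askew, its +x end over the pocket's mouth. Pushed square at its -x end face it slides on and drops into the pocket (4 mm of play each way).
- nut_a_mid (a point): One of two grey plastic hand nuts that look the same, standing upright on the worktop: ribbed round body 60 mm across, 38 mm high, with a wing grip on top (92 mm long along x, 18 mm thick along y, 38 to 71 mm above the underside). 0.12 kg. Point on its axis, half-way up, 35.5 mm above the underside; z up.
- nut_b_mid (a point): The other hand nut, same look, size, point and axes. Each nut's bore is open below, with a 10 mm deep entry for the cross pin along the wing grip's length (either way round, about 8 degrees of play): held with the wing grip parallel to the pin, it lowers onto the stud until the pin bottoms, its underside then 42 mm above the worktop.
- thimble_mid (a point): White thimble, 33 mm across, 88 mm high, standing on the worktop; point half-way up. Bystander.
- beaker_mid (a point): Clear beaker, 74 mm across, 90 mm high, on the worktop; point half-way up. Bystander.
- marker: Marker pen 135 mm long, 12 mm thick, lying on the worktop. Bystander.
- block_top (a point): Centre of the vial block's outline at its top face, 22 mm above its underside; when seated it is 34 mm above the worktop and 15 to 19 mm from the stud's axis, to the -x side of the base.
- stud_tip (a point): Top of the stud, on its axis, 59 mm above the worktop. Turned clockwise (from above) once the pin has bottomed, the nut that fits sinks 0.125 mm a degree, rests on the seated block after about 65 degrees (8 mm), goes tight at about 80 and cannot be lifted off. The one that does not fit binds after some 20 degrees, having sunk less than 3 mm, and lifts straight off.

How it is judged:
On the way, in this order (a step that is already met when the one before it is completed fails the run):
1. the vial block is seated flat and square in the pocket (x of block_top in the frame of base between -0.021 and -0.013 m and y of block_top in the frame of base between -0.004 and 0.004 m and z of block_top in the frame of base between 0.031 and 0.036 m and angle between the x axis of block and the x axis of base, either way round below 0.05 rad and angle between block's own z axis and vertical below 0.03 rad), for 0.2 s.
2. a nut is screwed down onto the block (((horizontal distance between nut_a_mid and stud_pin below 0.004 m and z of nut_a_mid in the frame of base between 0.065 and 0.0715 m and angle between nut_a_mid's own z axis and vertical below 0.06 rad) or (horizontal distance between nut_b_mid and stud_pin below 0.004 m and z of nut_b_mid in the frame of base between 0.065 and 0.0715 m and angle between nut_b_mid's own z axis and vertical below 0.06 rad))), for 0.2 s.
At the end, for the whole second after the job is handed in: Block flat in the pocket (within 2 mm of the floor, 4 mm sideways and lengthwise, 0.05 rad square, 0.03 rad level); fitting nut upright on the stud (4 mm, 0.06 rad) and within 2 mm of resting on the block; the other nut standing upright on the worktop (all of step 1 and ((horizontal distance between nut_a_mid and stud_pin below 0.004 m and z of nut_a_mid in the frame of base between 0.065 and 0.0715 m and angle between nut_a_mid's own z axis and vertical below 0.06 rad and height (world z) of nut_b_mid between 0.0315 and 0.0395 m and angle between nut_b_mid's own z axis and vertical below 0.1 rad) or (horizontal distance between nut_b_mid and stud_pin below 0.004 m and z of nut_b_mid in the frame of base between 0.065 and 0.0715 m and angle between nut_b_mid's own z axis and vertical below 0.06 rad and height (world z) of nut_a_mid between 0.0315 and 0.0395 m and angle between nut_a_mid's own z axis and vertical below 0.1 rad))); the robot touches nothing.
It fails at once if the thimble is shifted by more than 30 mm (distance of thimble_mid from where it was at the start of the episode above 0.03 m).
It fails at once if the beaker is shifted by more than 30 mm (distance of beaker_mid from where it was at the start of the episode above 0.03 m).
It fails at once if the marker is shifted by more than 30 mm (distance of marker from where it was at the start of the episode above 0.03 m).
It also fails if it takes over 64 s, if anything falls off the work surface, if the arm or the gripper's body presses on something with over 40 N, if the wrist force passes 120 N, or if a joint passes its speed limit or range.

## Robot

A 7-joint arm with a two-finger parallel gripper is mounted at the origin on a cart in front of the work surface, level with it; the furniture and walls round the work are solid. World frame = base frame: x ahead of the robot, y to its left, z up, the work surface at z = 0. Lengths are in m, angles in rad, forces in N, time in s.
With the tool pointing down it reaches from about 0.425 to 0.95 m from the base axis. Payload 16.7 kg.
Tool frame: the origin (TCP) lies midway between the tips of the shut fingers; the grasp point (between the pads) lies 19 mm behind it; z points along the fingers, y is the line along which they close (so a half turn about z gives the same grasp; the last joint's range is limited). The gripper opens to 94 mm and grips with 3 to 60 N. Pads are 16 mm wide; open, the fingers measure 119 mm over their backs; the gripper's body (75 mm by 177 mm) begins 78 mm behind the grasp point.
Start: joints at [-1.308, 0.426, 0.074, 1.606, -0.034, 1.111, -0.067], TCP at [0.27, 0.619, 0.205] pointing down, gripper open.
Joint ranges: [-2.85, 2.85], [-0.5, 2.14], [-1.23, 1.37], [0.21, 2.46], [-1.02, 4.16], [0.16, 2.05], [-2.73, 2.73]. Speed limits (rad/s): [1.89, 1.89, 2.39, 2.39, 3.01, 3.01, 3.01].

## Interface

Orientations are given as a unit quaternion [x, y, z, w].
In Python, from plant import state, read_camera, camera_model, finish_job, look_for, regions_of gives the robot as it stands. The module is installed in compiled form; this text tells all that it offers.
- The arm moves only by the shell command python3 -m pendant 'ROWS'. ROWS is JSON, a list that holds one entry, the list of rows, each a list of 7 numbers: the shift along the world's x, y, z in m, then the turn, a rotation vector about the world's x, y, z in rad, then the finger opening in m, from 0 to 0.094. In form: [[[dx, dy, dz, rx, ry, rz, claw], ...]]. A call has 1 to 8 rows; each row is the pose to reach, as a shift and turn from the pose commanded when the call began; what a row does not reach only later rows make up. A row lasts 1/10 s, in which the tool goes at most 50 mm and 8.59 degrees, less where a joint would pass 70% of its speed; a pose out of reach is approached as far as the arm can. A call with a gripper value outside its range is refused whole. The fingers move at their own pace and stop on an object; the grip force is fixed at half the most. Time passes only in rows, so rows that repeat a pose let the fingers close. It gives the time, the measured TCP pose, the force, the opening and the grip force at its end, in the units of the state.
- state(): the state, without advancing time (a new reading comes with each control period).
- read_camera(name): name is "scene" or "top" or "wrist"; returns the picture (400x640x3 uint8, red, green, blue); there is no depth.
- camera_model(name): a dict with "intrinsics" (3x3 intrinsics, pixels), "k1" (the pictures are not rectified: a ray, as slopes to the right and down, at radius r is drawn at 1 + k1 r^2 times it, then the intrinsics apply), "rvec" (rotation vector, rad) and "tvec" (3), from world to camera coordinates, as OpenCV has them. Camera axes: x right, y down, z forward; pixel columns grow to the right and rows downward; lengths in m; the calibration is good to about 2 mm. A picture is of the moment at which its call begins: read the wrist's pose just before it. camera_model takes no time and is no camera call; for the wrist camera it gives the pose at the moment of the call.
- finish_job(): hands the job in; it is judged then, once.
Trained networks look in the newest picture that a camera, given by its name, has taken for a name from the list of things; names that differ only in an ending like _2 or _b are one class to them, and where a whole thing is asked for, a point or a joint stands for the part that bears it (a point fixed in the world has none). Each returns a list of dicts, best first, with "score" (0 to 1); they miss things now and then, are a little off and sometimes report something else, mostly with a low value. They report only what shows in the picture. A call takes as long as a camera call.
- look_for(thing, camera): "position" ([x, y, z] in m, in world coordinates, good to about 4 mm: the middle of the surface that is visible of it).
- regions_of(thing, camera): "pixels" (400x640 bool, what is visible of it).
The state is a dict: "clock": time; "qpos": joint angles; "joint_velocities": joint speeds; "tau": joint torques, N m; "tool_pos": TCP position; "ee_rot": TCP orientation; "ft_force": force on the tool from outside, world axes, zero at the start; "ft_torque": the same for the moment, N m; "width": finger opening in m; "finger_force": force on a finger pad.
Only numpy, scipy, OpenCV 4.12 (cv2) and the standard library are available. Lean on these libraries where they do the work, as an engineer would, in place of code of your own. Each camera call takes 0.05 s, during which the arm holds its last target. There are 200 camera calls.

## Working session

There is one attempt and no reset: what is moved stays moved. The work goes in short steps, Python scripts to look and compute and a shell command to move; the robot and the scene stay as the last step left them, time stands still between calls to the robot, and variables do not carry over. Pictures are saved under pics/ and viewed, at most 10 in all, crops included, and the job is handed in when it is done.

```bash
mkdir -p pics
cat > h.py <<'E'
import numpy as np, cv2
from plant import *
from scipy.spatial.transform import Rotation as R
def save(cam,name,img=None):
    im=read_camera(cam) if img is None else img
    cv2.imwrite('pics/'+name,im[:,:,::-1]); return im
def pix2world(cam,uv,z,m=None):
    m=m or camera_model(cam); K=np.array(m['intrinsics']);k1=m['k1']
    Rm=R.from_rotvec(m['rvec']).as_matrix();t=np.array(m['tvec'])
    out=[]
    for u in np.atleast_2d(uv):
        d=cv2.undistortPoints(np.array([[u]],float),K,np.array([k1,0,0,0.]))[0,0]
        ray=Rm.T@np.array([d[0],d[1],1]);c=-Rm.T@t
        out.append(c+ray*(z-c[2])/ray[2])
    return np.array(out)
def w2p(cam,P,m=None):
    m=m or camera_model(cam)
    return cv2.projectPoints(np.atleast_2d(np.array(P,float)),np.array(m['rvec'],float),np.array(m['tvec'],float),np.array(m['intrinsics']),np.array([m['k1'],0,0,0.]))[0][:,0]
E
python3 - <<'E'
from h import *
np.set_printoptions(precision=4,suppress=True)
s=state();print(s['clock'],s['tool_pos'],s['ee_rot'],s['width'])
a=save('top','top0.png');b=save('scene','sc0.png')
cv2.imwrite('pics/both0.png',np.vstack([a,b])[:,:,::-1][:, :]) 
for c in ['top','scene']:
    m=camera_model(c);print(c,-R.from_rotvec(m['rvec']).as_matrix().T@np.array(m['tvec']))
    for n in ['base','block','nut_a_mid','thimble_mid','beaker_mid','marker','stud_tip']:
        print(c,n,[(np.round(d['position'],4),round(d['score'],2)) for d in look_for(n,c)][:3])
E
```

```text
0.0 [0.27   0.6182 0.2048] [ 0.2045  0.9789 -0.0006 -0.0001] 0.09399239891018177
top [ 0.2973 -0.0599  1.3281]
top base [(array([ 0.5725, -0.0293,  0.015 ]), 0.65)]
top block [(array([ 0.4807, -0.0375,  0.0373]), 0.84)]
top nut_a_mid [(array([ 0.4485, -0.3725,  0.0538]), 0.77), (array([ 0.5743, -0.0279,  0.0122]), 0.75), (array([ 0.4339, -0.2304,  0.0482]), 0.28)]
top thimble_mid [(array([0.3679, 0.1216, 0.0397]), 0.52)]
top beaker_mid [(array([0.436 , 0.2553, 0.035 ]), 0.97), (array([ 0.5715, -0.0264,  0.0122]), 0.19)]
top marker [(array([ 0.334 , -0.2725,  0.0131]), 0.5)]
top stud_tip [(array([ 0.5779, -0.0291,  0.0141]), 0.73)]
scene [-0.1139 -0.9272  0.8831]
scene base [(array([ 0.5799, -0.0503,  0.0139]), 0.96)]
scene block [(array([ 0.4816, -0.0417,  0.0431]), 0.82)]
scene nut_a_mid [(array([ 0.4414, -0.3943,  0.0437]), 0.66)]
scene thimble_mid [(array([0.3631, 0.1044, 0.0575]), 0.57)]
scene beaker_mid [(array([0.4285, 0.2279, 0.0639]), 0.87)]
scene marker [(array([ 0.3352, -0.2824,  0.0119]), 0.62)]
scene stud_tip [(array([ 0.5819, -0.0512,  0.0128]), 0.64)]
```

View pics/top0.png

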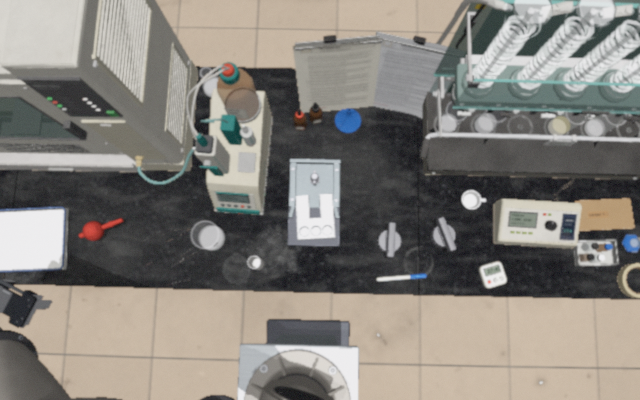

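View pics/sc0.png

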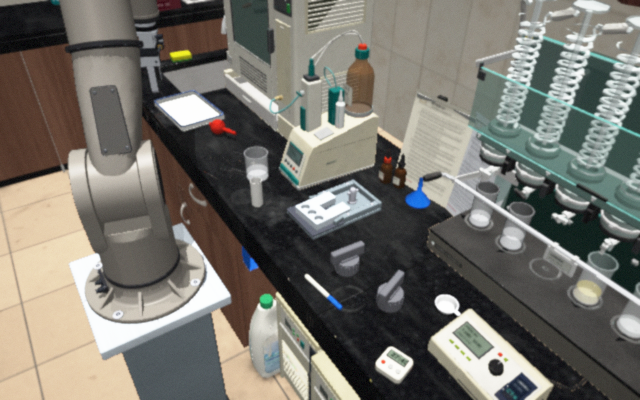

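The top view shows the base upright at about (315,202), with the stud near (315,179) and the block near (316,215). The nuts are at (390,238) and (444,234), the beaker at (207,236), the thimble at (254,262) and the marker at (402,277). The pH meter's tall body is at (240,150), so I'll route around it.

```bash
python3 - <<'E'
from h import *
np.set_printoptions(precision=4,suppress=True)
for n,uv,z in [('stud',(315,177),.055),('baseTL',(290,160),.032),('baseTR',(340,160),.032),('baseBL',(289,245),.017),('baseBR',(340,245),.017),('nut1 wing',(391,238),.07),('nut2 wing',(445,234),.07),('meterfrontR',(265,215),.08),('meter top-right',(270,95),.1),('beaker',(207,236),.045),('thimble',(254,262),.08)]:
    print(n,pix2world('top',uv,z)[0][:2])
m=camera_model('wrist');s=state()
print('wristcam',-R.from_rotvec(m['rvec']).as_matrix().T@np.array(m['tvec']),R.from_rotvec(m['rvec']).as_matrix()[2],m['intrinsics'][0],s['tool_pos'])
E
python3 -m pendant '[[[0.02,-0.05,0.02,0,0,0.1,0.06],[0.04,-0.1,0.05,0,0,0.2,0.06],[0.06,-0.15,0.08,0,0,0.3,0.06],[0.07,-0.20,0.1,0,0,0.4,0.06],[0.09,-0.25,0.1,0,0,0.4,0.06],[0.1,-0.3,0.1,0,0,0.4,0.06],[0.11,-0.35,0.1,0,0,0.4,0.06],[0.12,-0.4,0.1,0,0,0.4,0.06]]]'
```

```text
stud [ 0.5983 -0.0332]
baseTL [0.6502 0.0376]
baseTR [ 0.6535 -0.1005]
baseBL [0.4163 0.0331]
baseBR [ 0.4197 -0.1054]
nut1 wing [ 0.4364 -0.2364]
nut2 wing [ 0.4503 -0.378 ]
meterfrontR [0.4875 0.0941]
meter top-right [0.8103 0.0926]
beaker [0.4323 0.2512]
thimble [0.3645 0.1172]
wristcam [0.1984 0.6482 0.3852] [ 0.2477 -0.1102 -0.9625] [359.6572   0.     312.7644] [0.2702 0.6185 0.2055]
clock: 1.6
tool_pos: [0.3823, 0.2549, 0.3054]
ee_rot: [0.006, 1.0, 0.0, 0.0]
ft_force: [1.7, 0.3, 0.5]
width: 0.0601
finger_force: 0.0
```

```bash
python3 -m pendant '[[[0.01,-0.05,0,0,0,0.01,0.06],[0.03,-0.1,0,0,0,0.01,0.06],[0.05,-0.145,0,0,0,0.01,0.06],[0.07,-0.19,0,0,0,0.01,0.06],[0.08,-0.235,0,0,0,0.01,0.06],[0.08,-0.255,0,0,0,0.01,0.06],[0.08,-0.255,0,0,0,0.01,0.06],[0.08,-0.255,0,0,0,0.01,0.06]]]'
python3 - <<'E'
from h import *
np.set_printoptions(precision=4,suppress=True)
s=state();print(s['tool_pos'],s['qpos'],s['ft_force'])
m=camera_model('wrist');import json
json.dump({k:np.array(v).tolist() for k,v in m.items()},open('m1.json','w'))
a=save('wrist','w1.png')
for n in ['block','stud_tip','nut_a_mid']:
  print(n,[(np.round(d['position'],4),round(d['score'],2)) for d in look_for(n,'wrist')][:3])
r=regions_of('block','wrist')
if r: cv2.imwrite('pics/blk.png',r[0]['pixels'].astype(np.uint8)*255)
E
```

```text
clock: 2.4
tool_pos: [0.462, 0.0021, 0.3051]
ee_rot: [0.001, 1.0, 0.0, 0.0]
ft_force: [0.3, 0.7, 0.1]
width: 0.06
finger_force: 0.0
[0.462  0.0021 0.3051] [-0.6548 -0.0434  0.5013  1.9536  0.0219  1.226   1.4071] [0.3447 0.6816 0.0979]
block [(array([ 0.4796, -0.0361,  0.0431]), 0.98)]
stud_tip [(array([ 0.5647, -0.0226,  0.0148]), 0.91)]
nut_a_mid [(array([ 0.4549, -0.3631,  0.0395]), 0.58)]
```

View pics/w1.png

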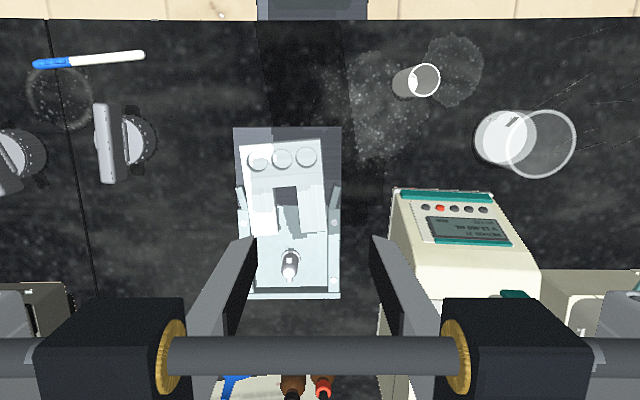

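The wrist view is rotated 180°, with image down pointing along +x. The deck edge is at (233–341,127), the block's -x end runs from (238,147) to (321,139), and the stud is near (289,265). I'll enlarge this with a model overlay.

```bash
cat > ov.py <<'E'
from h import *
import sys,json
def overlay(a,m,bx,by,byaw,kx,ky,kyaw,name,crop,sc,kz=.039):
    x0,y0,x1,y1=crop
    im=cv2.resize(a[y0:y1,x0:x1],None,fx=sc,fy=sc,interpolation=cv2.INTER_CUBIC)[:,:,::-1].copy()
    def poly(ps,o,yaw,col):
        c,s_=np.cos(yaw),np.sin(yaw)
        P=[[o[0]+c*p[0]-s_*p[1],o[1]+s_*p[0]+c*p[1],p[2]] for p in ps]
        q=(w2p(None,P,m)-[x0,y0]+.5)*sc
        cv2.polylines(im,[q.astype(np.int32)],False,col,1,cv2.LINE_AA)
    b=(bx,by)
    poly([(-.184,-.07,.017),(-.184,.07,.017)],b,byaw,(0,0,255))
    poly([(-.079,-.07,.032),(.054,-.07,.032),(.054,.07,.032),(-.079,.07,.032)],b,byaw,(0,0,255))
    t=np.linspace(0,2*np.pi,30)
    poly([(.011*np.cos(u),.011*np.sin(u),.05) for u in t],b,byaw,(0,200,0))
    poly([(-.018,0,.048),(.018,0,.048)],b,byaw,(255,0,255))
    poly([(-.06,-.05,kz),(-.06,.05,kz),(.06,.05,kz),(.06,.015,kz),(-.005,.015,kz),(-.005,-.015,kz),(.06,-.015,kz),(.06,-.05,kz),(-.06,-.05,kz)],(kx,ky),kyaw,(255,0,0))
    cv2.imwrite('pics/'+name,im)
E
python3 - <<'E'
from ov import *
np.set_printoptions(precision=4,suppress=True)
m=json.load(open('m1.json'));a=cv2.imread('pics/w1.png')[:,:,::-1]
P=pix2world(None,[(233,127),(341,127)],.017,m);print('deck edge',P)
Q=pix2world(None,[(238,147),(321,139),(250,234),(328,232)],.039,m);print('block',Q)
print('stud',pix2world(None,[(289,279)],.059,m))
e=P[0]-P[1];yaw=np.arctan2(-e[0],e[1]);print(yaw)
yaw=-np.arctan2((P[1]-P[0])[0],(P[1]-P[0])[1]);o=P.mean(0)[:2]+R.from_euler('z',yaw).as_matrix()[:2,:2]@[.184,0]
k=Q[1]-Q[0];ky=-np.arctan2(k[0],k[1]);kc=Q[:2].mean(0)[:2]+R.from_euler('z',ky).as_matrix()[:2,:2]@[.06,0]
print(o,yaw,kc,ky)
overlay(a,m,*o,yaw,*kc,ky,'ov1.png',(215,110,360,310),3)
E
```

```text
deck edge [[ 0.4177 -0.1021  0.017 ]
 [ 0.4181  0.0357  0.017 ]]
block [[ 0.4403 -0.0927  0.039 ]
 [ 0.4309  0.0097  0.039 ]
 [ 0.555  -0.0838  0.039 ]
 [ 0.5525  0.0193  0.039 ]]
stud [[ 0.6103 -0.0321  0.059 ]]
3.1386566632746917
[ 0.6019 -0.0338] -0.0029359903151015246 [ 0.4954 -0.036 ] 0.09233865238684993
```

View pics/ov1.png

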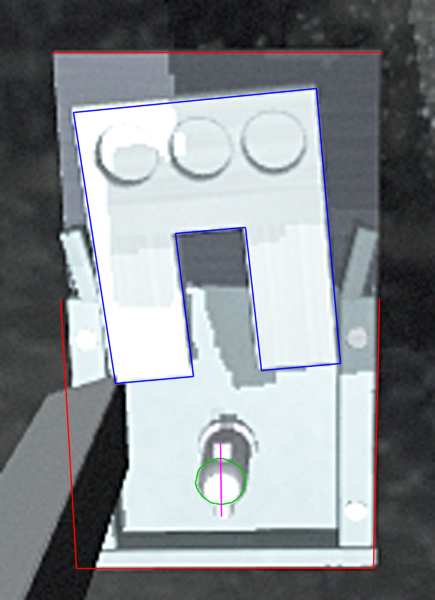

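The overlay fits: base origin is about (0.602, -0.034) with yaw about 0, and the block is centred at (0.495, -0.036) with yaw 0.09. I'll come in behind the block, tilting the tool slightly to get the reach.

```bash
python3 -m pendant '[[[-0.02,-0.02,-0.04,0,0.06,0,0.06],[-0.04,-0.036,-0.08,0,0.12,0,0.06],[-0.05,-0.036,-0.12,0,0.175,0,0.06],[-0.052,-0.036,-0.16,0,0.175,0,0.06],[-0.052,-0.036,-0.2,0,0.175,0,0.06],[-0.052,-0.036,-0.215,0,0.175,0,0.06],[-0.052,-0.036,-0.215,0,0.175,0,0.06]]]'; python3 -c "
from h import *
s=state();print(s['qpos'],R.from_quat(s['ee_rot']).as_matrix().round(3))"
```

```text
clock: 3.35
tool_pos: [0.4088, -0.0339, 0.0883]
ee_rot: [0.001, 0.996, -0.001, -0.089]
ft_force: [-0.8, 0.4, 0.6]
width: 0.0597
finger_force: 0.0
[-0.53210466  0.29678284  0.54702353  2.18223822 -0.192371    0.89395107
  1.71359481] [[-0.984  0.001 -0.178]
 [ 0.001  1.    -0.001]
 [ 0.178 -0.002 -0.984]]
```

```bash
python3 -m pendant '[[[0,0,-0.04,0,0,0,0.06],[0,0,-0.064,0,0,0,0.06],[0,0,-0.064,0,0,0,0.06],[0,0,-0.064,0,0,0,0.06]]]'
python3 -m pendant '[[[0.01,0,0,0,0,0,0.06],[0.018,0,0,0,-0.02,0,0.06],[0.026,0,0,0,-0.06,0,0.06],[0.034,0,0,0,-0.10,0,0.06],[0.042,0,0,0,-0.14,0,0.06],[0.05,0,0,0,-0.175,0,0.06],[0.058,0,0,0,-0.175,0,0.06],[0.058,0,0,0,-0.175,0,0.06]]]'
python3 - <<'E'
from ov import *
m=camera_model('wrist');print(state()['tool_pos'])
a=read_camera('wrist')
overlay(a,m,.602,-.0338,-.003,.542,-.0345,0,'ov2.png',(120,60,520,400),2)
E
```

```text
clock: 3.75
tool_pos: [0.4107, -0.0341, 0.0271]
ee_rot: [0.001, 0.996, -0.0, -0.087]
ft_force: [1.0, 1.0, 0.0]
width: 0.0602
finger_force: 0.0
clock: 4.55
tool_pos: [0.4697, -0.0337, 0.0271]
ee_rot: [0.001, 1.0, 0.0, 0.001]
ft_force: [-0.8, 0.7, -0.3]
width: 0.0603
finger_force: 0.2
[ 0.46973013 -0.03365302  0.0271226 ]
```

View pics/ov2.png

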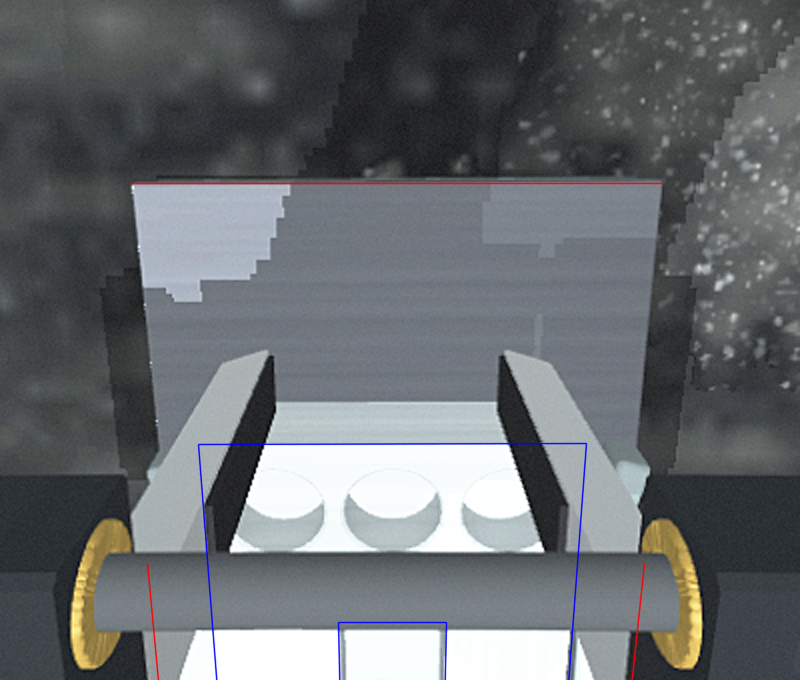

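The block is now nearly square, with its end face at row ~402–450 and the slot aligned with the model. I'll keep pushing.

```bash
python3 -m pendant '[[[0.008,0,0,0,0,0,0.06],[0.016,0,0,0,0,0,0.06],[0.022,0,0,0,0,0,0.06],[0.028,0,0,0,0,0,0.06],[0.034,0,0,0,0,0,0.06],[0.039,0,0,0,0,0,0.06],[0.044,0,0,0,0,0,0.06],[0.044,0,0,0,0,0,0.06]]]'
python3 -m pendant '[[[0.002,0,0,0,0,0,0.06],[0.004,0,0,0,0,0,0.06],[0.004,0,0,0,0,0,0.06]]]'
```

```text
clock: 5.4
tool_pos: [0.5132, -0.0342, 0.0261]
ee_rot: [0.001, 1.0, -0.0, 0.001]
ft_force: [-0.0, -0.3, -1.2]
width: 0.0602
finger_force: 0.0
clock: 5.7
tool_pos: [0.5159, -0.0342, 0.026]
ee_rot: [0.001, 1.0, 0.0, -0.0]
ft_force: [-3.2, -0.1, 1.5]
width: 0.0603
finger_force: 1.5
```

```bash
python3 -m pendant '[[[-0.015,0,0,0,0,0,0.06],[-0.03,0,0.045,0,0,0,0.08],[-0.05,-0.01,0.09,0,0,0,0.09],[-0.06,-0.03,0.135,0,0,0,0.09],[-0.06,-0.05,0.18,0,0,0,0.09],[-0.06,-0.06,0.22,0,0,0,0.09],[-0.06,-0.06,0.22,0,0,0,0.09]]]'
python3 - <<'E'
from ov import *
m=camera_model('wrist');print(state()['tool_pos'])
a=read_camera('wrist');cv2.imwrite('pics/w3.png',a[:,:,::-1]);json.dump({k:np.array(v).tolist() for k,v in m.items()},open('m3.json','w'))
overlay(a,m,.602,-.0338,-.003,.585,-.0338,-0.003,'ov3.png',(100,80,500,380),2,kz=.034)
for n in ['nut_a_mid','block_top']:
  print(n,[(np.round(d['position'],4),round(d['score'],2)) for d in look_for(n,'wrist')][:3])
E
```

```text
clock: 6.4
tool_pos: [0.4585, -0.0958, 0.251]
ee_rot: [0.002, 1.0, 0.001, 0.004]
ft_force: [1.0, 0.4, -0.5]
width: 0.0899
finger_force: 0.0
[ 0.45854496 -0.09580075  0.25095444]
nut_a_mid [(array([ 0.4491, -0.3711,  0.0539]), 0.82)]
block_top [(array([ 0.5716, -0.0374,  0.0341]), 0.62)]
```

View pics/ov3.png

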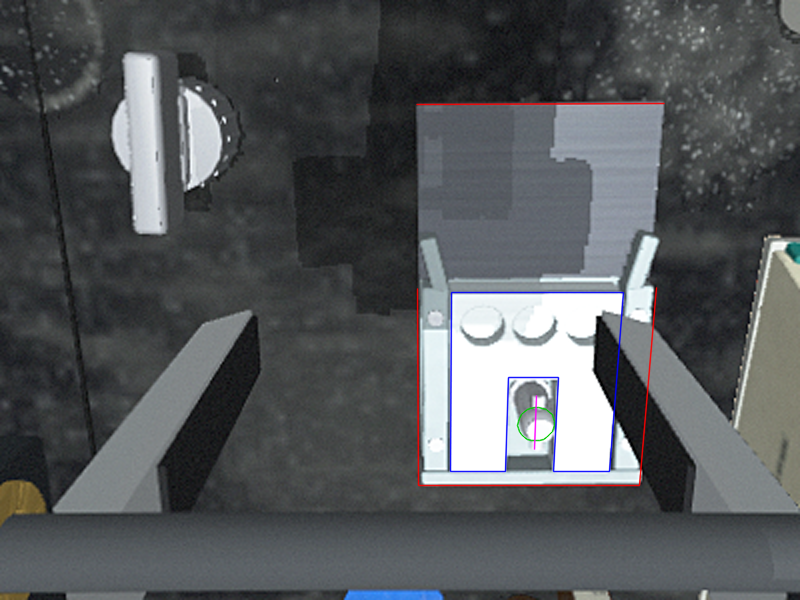

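The block sits on the model outline at the seated height. Nut 1's wing top runs from about (162,106) to (175,197) in full-frame pixels; I'll compute its pose.

Run:
```python
from ov import *
m=json.load(open('m3.json'))
C=np.array([(123,55),(160,53),(167,233),(134,235)])/2+[100,80]
P=pix2world(None,C,.071,m)[:,:2];print(P.round(4),P.mean(0).round(4))
d=(P[0]+P[1]-P[2]-P[3])/2;print(np.linalg.norm(d),np.degrees(np.arctan2(d[1],d[0])))
```

```text
[[ 0.3892 -0.2431]
 [ 0.3883 -0.2253]
 [ 0.4781 -0.2317]
 [ 0.479  -0.2487]] [ 0.4336 -0.2372]
0.09003251110882964 176.2138952400694
```

```bash
python3 -m pendant '[[[-0.015,-0.045,-0.01,0,0,-0.04,0.08],[-0.025,-0.09,-0.02,0,0,-0.063,0.07],[-0.025,-0.13,-0.04,0,0,-0.063,0.06],[-0.025,-0.141,-0.085,0,0,-0.063,0.06],[-0.025,-0.141,-0.13,0,0,-0.063,0.06],[-0.025,-0.141,-0.17,0,0,-0.063,0.06],[-0.025,-0.141,-0.199,0,0,-0.063,0.06],[-0.025,-0.141,-0.209,0,0,-0.063,0.06]]]'
python3 -m pendant '[[[0,0,0,0,0,0,0.06],[0,0,0,0,0,0,0.01],[0,0,0,0,0,0,0.01],[0,0,0,0,0,0,0.01],[0,0,0,0,0,0,0.01],[0,0,0,0,0,0,0.01],[0,0,0,0,0,0,0.01]]]'
```

```text
clock: 7.35
tool_pos: [0.4293, -0.2357, 0.0341]
ee_rot: [0.033, 0.999, -0.001, -0.002]
ft_force: [-0.4, -0.3, 4.1]
width: 0.0603
finger_force: 1.5
clock: 8.05
tool_pos: [0.4312, -0.2351, 0.0372]
ee_rot: [0.032, 0.999, -0.0, 0.0]
ft_force: [0.4, 0.3, -0.4]
width: 0.0588
finger_force: 30.0
```

The fingers closed on the body at 59 mm, because they are a few mm too low. I'll open, rise 10 mm and close again on the wing.

```bash
python3 -m pendant '[[[0,0,0,0,0,0,0.075],[0,0,0,0,0,0,0.075],[0.001,0,0.009,0,0,0,0.07],[0.001,0,0.009,0,0,0,0.012],[0.001,0,0.009,0,0,0,0.012],[0.001,0,0.009,0,0,0,0.012],[0.001,0,0.009,0,0,0,0.012],[0.001,0,0.009,0,0,0,0.012]]]'; python3 -m pendant '[[[0,0,0,0,0,0,0.012],[0,0,0,0,0,0,0.012]]]'
```

```text
clock: 8.85
tool_pos: [0.432, -0.2351, 0.0459]
ee_rot: [0.032, 0.999, -0.0, -0.0]
ft_force: [0.3, 1.0, 0.2]
width: 0.0333
finger_force: 0.0
clock: 9.05
tool_pos: [0.432, -0.2351, 0.0459]
ee_rot: [0.032, 0.999, -0.0, -0.0]
ft_force: [-0.0, -1.7, -1.3]
width: 0.0178
finger_force: 30.3
```

```bash
python3 -m pendant '[[[0,0,0.05,0,0,0,0.012],[0.02,0.025,0.08,0,0,0,0.012],[0.05,0.06,0.088,0,0,0.03,0.012],[0.08,0.095,0.088,0,0,0.063,0.012],[0.11,0.13,0.088,0,0,0.063,0.012],[0.14,0.165,0.088,0,0,0.063,0.012],[0.168,0.201,0.088,0,0,0.063,0.012],[0.168,0.201,0.088,0,0,0.063,0.012]]]'; python3 -m pendant '[[[0,0,0,0,0,0,0.012],[0,0,0,0,0,0,0.012]]]'
python3 - <<'E'
from ov import *
m=camera_model('wrist');s=state();print(s['tool_pos'],s['width'],s['qpos'])
a=save('wrist','w4.png');b=save('scene','s4.png')
json.dump({k:np.array(v).tolist() for k,v in m.items()},open('m4.json','w'))
cr=cv2.resize(b[150:270,260:420],None,fx=5,fy=5,interpolation=cv2.INTER_CUBIC)
cv2.imwrite('pics/s4c.png',cr[:,:,::-1])
E
```

```text
clock: 9.85
tool_pos: [0.603, -0.0278, 0.1331]
ee_rot: [-0.003, 1.0, 0.0, 0.0]
ft_force: [-0.5, 0.2, -2.2]
width: 0.0178
finger_force: 30.0
clock: 10.05
tool_pos: [0.5994, -0.0351, 0.1338]
ee_rot: [0.001, 1.0, -0.0, -0.0]
ft_force: [-0.3, -0.5, -1.6]
width: 0.0177
finger_force: 30.0
[ 0.59941409 -0.03505544  0.13379469] 0.017676079515887032 [-0.57003487  0.45352592  0.68235108  1.87534775 -0.34980749  0.93537531
  1.84212672]
```

View pics/w4.png

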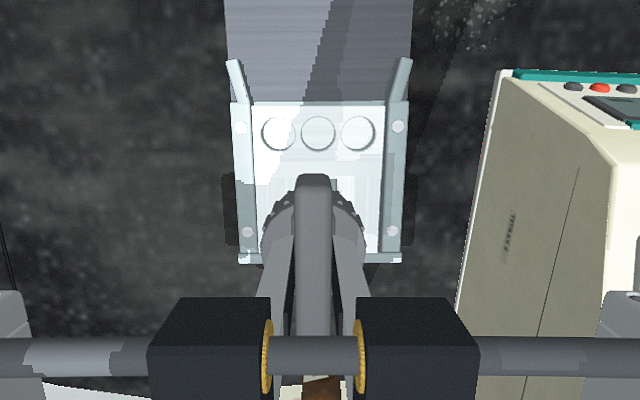

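The held nut's wing end is at about (313,175–187), upright between the fingers, with the base and block intact below it. I'll work out the nut's x offset from these pixels.

Run:
```python
from ov import *
m=json.load(open('m4.json'))
u=.1338-.0459
def pr(x,y,z): return w2p(None,[[x,y,z]],m)[0].round(1)
print('if nut at TCP: wing end bottom/top',pr(.5994-.046,-.0351,u+.038),pr(.5994-.046,-.0351,u+.071))
print('1mm shift',pr(.5994-.045,-.0351,u+.038))
print('pad sides L/R body',pr(.5994,-.0351+.03,u),pr(.5994,-.0351-.03,u), pr(.5994-.03,-.0351,u+.038))
print('deck mouth/rails y',pix2world(None,[(248,232),(400,232),(241,128),(398,127)],.032,m).round(4))
print('rail far edge outer',pix2world(None,[(239,263),(401,262)],.032,m).round(4))
a=cv2.imread('pics/w4.png')
print(a[165:200,313].mean(1).round(0))
```

```text
if nut at TCP: wing end bottom/top [316.8 163. ] [317.5 175.8]
1mm shift [316.8 164.9]
pad sides L/R body [361.7 221.9] [271.1 222.2] [316.8 192.4]
deck mouth/rails y [[ 0.6273 -0.0916  0.032 ]
 [ 0.6278  0.0349  0.032 ]
 [ 0.5422 -0.0925  0.032 ]
 [ 0.542   0.028   0.032 ]]
rail far edge outer [[ 0.6555 -0.1008  0.032 ]
 [ 0.655   0.0373  0.032 ]]
[239. 237. 239. 238. 238. 239. 244. 244. 154.  67.  76.  77.  81.  78.
  80.  80.  79.  78.  77.  83.  90.  92. 106. 117. 117. 117. 120. 127.
 131. 129. 133. 132. 131. 134. 130.]
```

View pics/s4c.png

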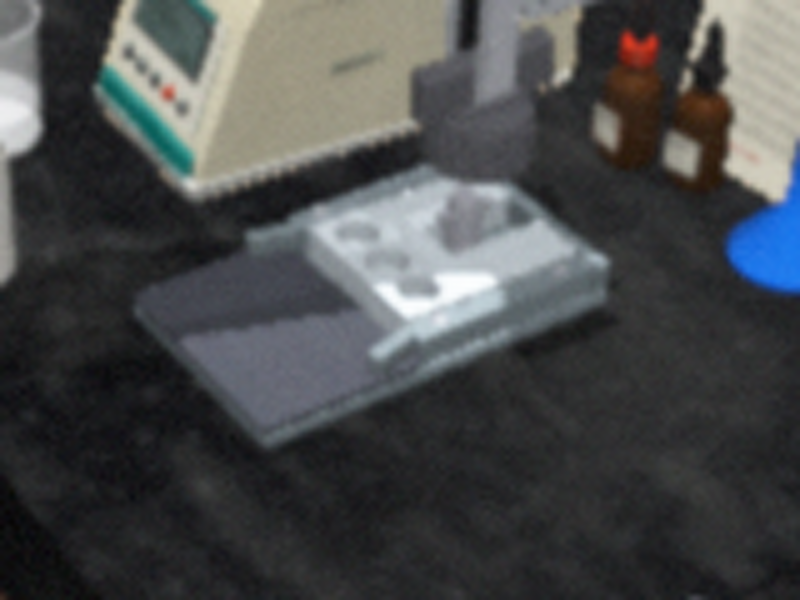

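Run:
```python
from ov import *
m=camera_model('scene')
u=.1338-.0459
t=np.linspace(0,2*np.pi,90)
for d in [0,.0016,.0035,.0055]:
    P=[[.5994+d+.03*np.cos(a),-.0351+.03*np.sin(a),z] for a in t for z in (u,u+.038)]
    q=(w2p(None,P,m)-[260,150]+.5)*5
    e=(w2p(None,[[.5994+d-.046,-.0351-s*.009,u+.071] for s in (-1,1)],m)-[260,150]+.5)*5
    print(d,'L',q[:,0].min().round(),'R',q[:,0].max().round(),'bot',q[:,1].max().round(),'wing end',e.round())
B=lambda x,y,z:[.602+x,-.0338+y,z]
print(((w2p(None,[B(-.184,-.07,.017),B(-.184,.07,.017),B(.054,-.07,.032),B(0,0,.059)],m)-[260,150]+.5)*5).round())
```

```text
0 L 416.0 R 526.0 bot 193.0 wing end [[399.  74.]
 [418.  89.]]
0.0016 L 419.0 R 529.0 bot 193.0 wing end [[401.  73.]
 [420.  88.]]
0.0035 L 421.0 R 531.0 bot 191.0 wing end [[404.  72.]
 [423.  87.]]
0.0055 L 424.0 R 534.0 bot 190.0 wing end [[407.  71.]
 [426.  86.]]
[[265. 436.]
 [133. 299.]
 [613. 270.]
 [468. 201.]]
```

Run:
```python
from ov import *
np.set_printoptions(precision=4,suppress=True,linewidth=150)
m=json.load(open('m4.json'));a=cv2.GaussianBlur(cv2.imread('pics/w4.png').mean(2),(3,3),0)
def cross(v,u0,u1,th):
    r=a[v,u0:u1]-th;i=np.where(r[:-1]*r[1:]<0)[0];return [round(u0+k+r[k]/(r[k]-r[k+1]),1) for k in i]
for v in (140,160,180,200,220,240): print(v,cross(v,215,265,110),cross(v,385,420,110))
for v in (178,181,184): print('wing',v,cross(v,280,345,150))
for v in (20,35,50): print('deck',v,cross(v,200,250,70),cross(v,390,430,70))
print('block', [ (v,cross(v,240,265,215),cross(v,370,395,215)) for v in (120,150,180)])
print(a[150,225:265].round(0),a[150,375:415].round(0))
```

```text
140 [np.float64(231.3)] [np.float64(385.8), np.float64(405.9)]
160 [np.float64(232.9)] [np.float64(385.0), np.float64(404.9)]
180 [np.float64(234.7)] [np.float64(403.6)]
200 [np.float64(236.3)] [np.float64(402.3)]
220 [np.float64(237.7)] [np.float64(400.9)]
240 [np.float64(238.8)] [np.float64(400.1)]
wing 178 [np.float64(296.6), np.float64(329.1)]
wing 181 [np.float64(295.7), np.float64(331.6), np.float64(333.9), np.float64(336.1)]
wing 184 [np.float64(294.9), np.float64(331.9), np.float64(334.1), np.float64(336.0)]
deck 20 [np.float64(224.1)] [np.float64(411.7)]
deck 35 [np.float64(224.2)] [np.float64(410.8)]
deck 50 [np.float64(226.1)] [np.float64(409.9)]
block [(120, [np.float64(249.3), np.float64(252.1)], [np.float64(370.1), np.float64(383.4)]), (150, [np.float64(250.7), np.float64(253.2)], [np.float64(381.7)]), (180, [np.float64(240.9), np.float64(252.4), np.float64(255.0)], [np.float64(379.2)])]
[ 69.  69.  69.  70.  69.  68.  59.  94. 187. 240. 240. 239. 238. 238. 238. 239. 239. 240. 241. 242. 242. 242. 243. 244. 245. 238. 205. 180. 209.
 246. 255. 255. 255. 255. 255. 255. 255. 255. 255. 255.] [245. 245. 245. 246. 246. 248. 244. 203. 133.  91.  99. 129. 155. 174. 185. 186. 184. 183. 183. 183. 182. 181. 180. 179. 179. 179. 178. 178. 178.
 168. 133.  76.  35.  28.  32.  33.  35.  34.  31.  32.]
```

The camera shows a lateral bias of about 2 mm, and the nut sits about 5 mm forward in the grip. I'll shift by (-2.7, +4) mm and lower gently, watching the force.

```bash
python3 -m pendant '[[[-0.0027,0.004,0,0,0,0,0.012],[-0.0027,0.004,-0.01,0,0,0,0.012],[-0.0027,0.004,-0.018,0,0,0,0.012],[-0.0027,0.004,-0.024,0,0,0,0.012],[-0.0027,0.004,-0.027,0,0,0,0.012]]]';python3 -m pendant '[[[0,0,-0.003,0,0,0,0.012],[0,0,-0.006,0,0,0,0.012],[0,0,-0.006,0,0,0,0.012]]]'
```

```text
clock: 10.65
tool_pos: [0.597, -0.0302, 0.106]
ee_rot: [0.001, 1.0, -0.0, -0.001]
ft_force: [0.2, -0.1, -0.6]
width: 0.018
finger_force: 30.0
clock: 10.95
tool_pos: [0.5973, -0.0301, 0.1007]
ee_rot: [0.001, 1.0, -0.0, -0.0]
ft_force: [-0.6, 0.2, -2.0]
width: 0.0175
finger_force: 30.0
```

```bash
python3 -m pendant '[[[0,0,-0.002,0,0,0,0.012],[0,0,-0.004,0,0,0,0.012],[0,0,-0.004,0,0,0,0.012]]]';python3 -m pendant '[[[0,0,-0.002,0,0,0,0.012],[0,0,-0.004,0,0,0,0.012],[0,0,-0.004,0,0,0,0.012]]]'
```

```text
clock: 11.25
tool_pos: [0.5973, -0.0301, 0.0968]
ee_rot: [0.001, 1.0, -0.0, -0.0]
ft_force: [0.2, -0.4, -1.1]
width: 0.0177
finger_force: 30.0
clock: 11.55
tool_pos: [0.5972, -0.0301, 0.0927]
ee_rot: [0.001, 1.0, -0.0, -0.0]
ft_force: [-0.3, 0.2, -1.3]
width: 0.0177
finger_force: 30.0
```

```bash
python3 -m pendant '[[[0,0,-0.002,0,0,0,0.012],[0,0,-0.004,0,0,0,0.012],[0,0,-0.004,0,0,0,0.012]]]';python3 -m pendant '[[[0,0,-0.001,0,0,0,0.012],[0,0,-0.002,0,0,0,0.012],[0,0,-0.002,0,0,0,0.012]]]'
```

```text
clock: 11.85
tool_pos: [0.5972, -0.0301, 0.0887]
ee_rot: [0.001, 1.0, -0.0, -0.0]
ft_force: [0.3, 0.5, -1.2]
width: 0.0177
finger_force: 30.0
clock: 12.15
tool_pos: [0.5976, -0.0302, 0.0875]
ee_rot: [0.001, 1.0, 0.0, 0.0]
ft_force: [-3.2, 0.8, 9.5]
width: 0.0175
finger_force: 30.0
```

The nut bottomed with the pin engaged at TCP z 0.0875. Next I'll turn it clockwise, moving the TCP about the nut axis (offset about 4.5 mm).

```bash
python3 -m pendant '[[[0,0.0004,-0.0003,0,0,-0.08,0.012],[0.0001,0.0007,-0.0009,0,0,-0.16,0.012],[0.0001,0.001,-0.0014,0,0,-0.24,0.012],[0.0002,0.0013,-0.0018,0,0,-0.3,0.012],[0.0002,0.0013,-0.0018,0,0,-0.3,0.012]]]';python3 -c "
from h import *
s=state();print(s['ft_torque'],R.from_quat(s['ee_rot']).as_euler('zyx'),s['qpos'][6])"
```

```text
clock: 12.65
tool_pos: [0.5983, -0.029, 0.0857]
ee_rot: [0.152, 0.988, -0.0, 0.001]
ft_force: [-0.0, -0.4, 6.8]
width: 0.0179
finger_force: 30.0
[-0.02177393  0.23030573 -0.07348477] [-2.83728195e+00  1.22724214e-03  3.14140139e+00] 1.624809969755939
```

```bash
python3 -m pendant '[[[0.0002,0.0003,-0.0006,0,0,-0.08,0.012],[0.0003,0.0006,-0.0012,0,0,-0.16,0.012],[0.0003,0.0006,-0.0012,0,0,-0.16,0.012]]]';python3 -c "
from h import *
s=state();print(s['ft_torque'],R.from_quat(s['ee_rot']).as_euler('zyx'),s['qpos'][6])"
```

```text
clock: 12.95
tool_pos: [0.5988, -0.0283, 0.0846]
ee_rot: [0.23, 0.973, 0.0, 0.001]
ft_force: [0.0, 0.9, 8.8]
width: 0.0174
finger_force: 30.0
[ 0.18904044 -0.01725819 -0.16021245] [-2.67652466e+00  1.56431968e-03 -3.14157834e+00] 1.493563041549421
```

```bash
python3 -m pendant '[[[0.0003,0.0003,-0.0006,0,0,-0.08,0.012],[0.0005,0.0006,-0.0012,0,0,-0.16,0.012],[0.0008,0.0009,-0.0018,0,0,-0.24,0.012],[0.0008,0.0009,-0.0018,0,0,-0.24,0.012]]]';python3 -c "
from h import *
s=state();print(s['ft_torque'],R.from_quat(s['ee_rot']).as_euler('zyx'),s['qpos'][6])"
```

```text
clock: 13.35
tool_pos: [0.5997, -0.0274, 0.0829]
ee_rot: [0.345, 0.938, 0.0, 0.001]
ft_force: [-0.1, 1.1, 9.1]
width: 0.018
finger_force: 30.0
[ 0.14583233  0.05377439 -0.14651281] [-2.43650133e+00  1.73242606e-03  3.14154000e+00] 1.2989302995833052
```

No binding at 40° (torque steady at 0.15 N m, z tracking the thread), so this looks like the nut that fits. I'll carry on down.

```bash
python3 -m pendant '[[[0.0003,0.0003,-0.0008,0,0,-0.11,0.012],[0.0007,0.0006,-0.0016,0,0,-0.22,0.012],[0.001,0.0009,-0.0024,0,0,-0.33,0.012],[0.0014,0.0011,-0.003,0,0,-0.42,0.012],[0.0014,0.0011,-0.003,0,0,-0.42,0.012]]]';python3 -c "
from h import *
s=state();print(s['ft_torque'],R.from_quat(s['ee_rot']).as_euler('zyx'),s['qpos'][6])"
```

```text
clock: 13.85
tool_pos: [0.6011, -0.0264, 0.0799]
ee_rot: [0.533, 0.846, 0.0, 0.001]
ft_force: [-0.0, -0.3, 11.9]
width: 0.0181
finger_force: 30.0
[ 0.07459844  0.2124692  -0.27402515] [-2.01614626e+00  1.65099679e-03  3.14127808e+00] 0.9609734742386806
```

```bash
python3 -m pendant '[[[0.0004,0.0001,-0.0004,0,0,-0.08,0.012],[0.0007,0.0002,-0.0006,0,0,-0.16,0.012],[0.0007,0.0002,-0.0006,0,0,-0.16,0.012]]]';python3 -c "
from h import *
s=state();print(s['ft_torque'],R.from_quat(s['ee_rot']).as_euler('zyx'),s['qpos'][6])"
```

```text
clock: 14.15
tool_pos: [0.6018, -0.0265, 0.0798]
ee_rot: [0.599, 0.801, 0.0, 0.001]
ft_force: [-4.1, -0.5, 20.3]
width: 0.0178
finger_force: 30.0
[-0.12272905  1.04067381 -0.02435584] [-1.85667184e+00  1.78716402e-03  3.14135773e+00] 0.8328586251926366
```

```bash
python3 -m pendant '[[[0.0003,0,0.0005,0,0,-0.08,0.012],[0.0006,0,0.0005,0,0,-0.14,0.012],[0.0006,0,0.0005,0,0,-0.14,0.012]]]';python3 -c "
from h import *
s=state();print(s['ft_torque'],s['ft_force'],R.from_quat(s['ee_rot']).as_euler('zyx'),s['qpos'][6])"
```

```text
clock: 14.45
tool_pos: [0.6022, -0.0261, 0.0799]
ee_rot: [0.653, 0.757, 0.0, 0.001]
ft_force: [-1.8, 0.3, 11.5]
width: 0.0178
finger_force: 30.0
[0.12138334 0.60179111 0.16253125] [-1.81542136  0.31755468 11.50959456] [-1.71772901e+00  1.28725045e-03  3.14151592e+00] 0.7200193147379582
```

```bash
python3 -m pendant '[[[0,0,0.001,0,0,0,0.012],[0,0,0.003,0,0,0,0.012],[0,0,0.003,0,0,0,0.012]]]'
```

```text
clock: 14.75
tool_pos: [0.6012, -0.0256, 0.0808]
ee_rot: [0.652, 0.758, -0.001, 0.0]
ft_force: [8.9, -2.0, -28.3]
width: 0.0179
finger_force: 29.9
```

The nut resists a 28 N lift, so it is locked on. I'll relax, release and retreat.

```bash
python3 -m pendant '[[[0,0,-0.002,0,0,0,0.012],[0,0,-0.002,0,0,0,0.04],[0,0,-0.002,0,0,0,0.06],[0,0,-0.002,0,0,0,0.06],[0,0,-0.002,0,0,0,0.06],[0,0,0.04,0,0,0,0.06],[0,0,0.09,0,0,0,0.06],[-0.03,0,0.13,0,0,0,0.06]]]'
python3 -m pendant '[[[-0.05,0,0.03,0,0,0.14,0.06],[-0.1,0,0.05,0,0,0.28,0.06],[-0.14,0,0.05,0,0,0.42,0.06],[-0.16,0,0.05,0,0,0.56,0.06],[-0.16,0,0.05,0,0,0.7,0.06],[-0.16,0,0.05,0,0,0.84,0.06],[-0.16,0,0.05,0,0,0.98,0.06],[-0.16,0,0.05,0,0,1.1,0.06]]]'
python3 - <<'E'
from ov import *
m=camera_model('wrist');a=read_camera('wrist')
overlay(a,m,.602,-.0338,-.003,.585,-.0338,-0.003,'ov5.png',(0,0,640,400),1.25,kz=.034)
t=save('top','t5.png')
for c in ['wrist','scene','top']:
  if c=='scene': read_camera(c)
  print(c,[(np.round(d['position'],4),round(d['score'],2)) for d in look_for('nut_a_mid',c)][:3])
for n in ['thimble_mid','beaker_mid','marker']: print(n,[(np.round(d['position'],4),round(d['score'],2)) for d in look_for(n,'top')][:1])
E
```

```text
clock: 15.55
tool_pos: [0.5734, -0.0264, 0.2145]
ee_rot: [0.652, 0.758, -0.0, 0.001]
ft_force: [-0.2, 1.5, 2.2]
width: 0.0596
finger_force: 0.0
clock: 16.35
tool_pos: [0.411, -0.0262, 0.2621]
ee_rot: [0.292, 0.956, -0.0, -0.007]
ft_force: [-0.0, -0.2, -1.0]
width: 0.06
finger_force: 0.0
wrist []
scene [(array([ 0.443 , -0.3958,  0.0468]), 0.96), (array([ 0.5617, -0.042 ,  0.0343]), 0.58)]
top [(array([ 0.4493, -0.3742,  0.053 ]), 0.89)]
thimble_mid []
beaker_mid [(array([0.4349, 0.2592, 0.0316]), 0.64)]
marker [(array([ 0.3346, -0.2747,  0.015 ]), 0.5)]
```

View pics/ov5.png

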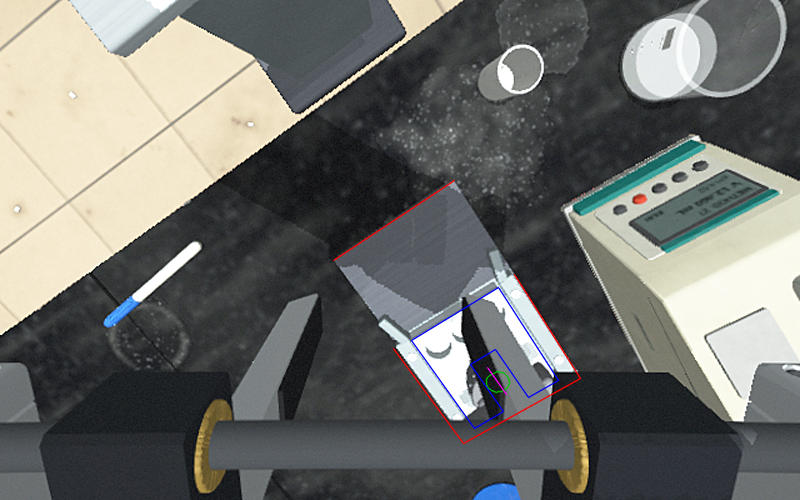

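The block sits on its outline in the pocket, and the thimble (520,70), beaker (690,50) and marker (150,285) are untouched. A finger hides the nut, so I'll take one last scene crop to confirm it.

Run:
```python
from ov import *
b=read_camera('scene')
overlay(b,camera_model('scene'),.602,-.0318,0,.585,-.0318,0,'fin.png',(270,150,430,320),3.5,kz=.034)
```

```text
(no output)
```

View pics/fin.png

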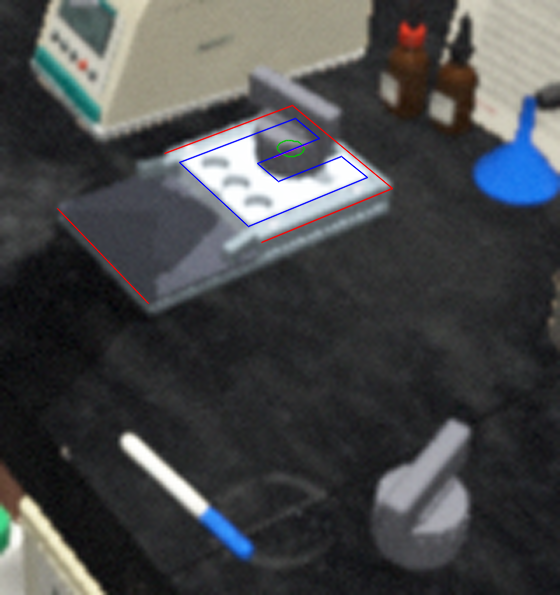

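The nut stands screwed down on the seated block at (290,140). The other nut is upright and untouched at (420,510), and the marker is where it was. I'm handing in the job.

```bash
python3 -c "
from plant import *
print(finish_job())"
```

```text
the job is handed in; nothing more can be done
None
```

I handed the job in at about 17 s of robot time: the block is seated in the pocket, and the first nut I tried fitted and locked down on it, holding against a 28 N pull. I left the other nut untouched and upright without trying it, and the thimble, beaker and marker look undisturbed. The hand-in returned no verdict.

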